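# Close a watch case back in the toggle-clamp jig

## Task

Lift the pocket-watch case off its sloping rest and lay it flat, brass back up, between the four pins of the pressing jig. Then swing the toggle clamp over centre onto it so that the clamp pushes the brass back fully home, and let go so that the clamp holds by itself for a second. Finally swing the clamp back until it stays fully open, leave the closed watch in the nest, and leave the other things on the bench where they are.

Things in the scene. Friction and masses are not known exactly. Their poses are not given: they have to be found in the camera images.
- case: Round steel pocket-watch case, a drum 52 mm across and 16 mm high, 0.15 kg; crown and bow stick out 15 mm on its own +x side at 9 mm height. Origin: centre of its plain underside; z: its axis, towards the brass back. It starts lying on the rest, tipped 32 degrees, brass back facing up and towards the robot, crown uphill.
- case_back (a joint): Brass press-in back, a disc 39 mm across on top of the case. 0: standing 5 mm proud of the steel rim (its top 21 mm above the underside of the case), as at the start; 0.004 m: pressed home, still 1 mm proud. It needs about 2 N and stays where it is pushed.
- rest: Wooden rest, fixed. Its face, 78 x 48 mm, slopes 32 degrees, rising along the rest's +x (away from the robot); two brass pins 9 mm high stop the case sliding down. The face is narrower than the case, so fingers can go past its sides (+-y). Origin: on the table under the middle of the face, which is 50 mm up; the case's origin starts there.
- jig: Fixed steel jig: base plate 215 x 90 x 12 mm, reaching from x = -75 mm to +140 mm in its own frame. Origin: on the table under the centre of the nest; +x runs from the nest to the clamp's hinge, away from the robot; z up.
- nest (a point): Centre of the nest's floor, a black disc 14 mm above the table on which the underside of the case lies. Four round pins 6 mm thick and reaching 8 mm above this floor stand at 45, 135, 225 and 315 degrees, leaving a 59 mm circle between them; the fingers fit between the pins on the jig's +-y sides.
- clamp_hinge (a point): Middle of the clamp's hinge pin, fixed on the jig 85 mm along its +x from the nest's centre and 50 mm above the table. The axis is the jig's y.
- clamp (a joint): Angle of the toggle clamp's arm about its hinge. 0: fully open at its stop, leaning back 22 degrees beyond upright (as at the start); 0.38: upright; 1.95: level over the nest, reaching to the jig's -x, with its rubber pad (18 mm across, 85 mm from the hinge, face 19 mm below the arm's centre line) on a watch whose back is home. A spring drives it from about 0.95 either way, 2 to 4 N at the ball.
- clamp_ball (a point): Centre of the black ball handle, 22 mm in diameter, at the end of the clamp's arm, 135 mm from the hinge. Pinched across the jig's y it can be led round the hinge while it turns between the fingers.
- driver_block: Bystander: turned dark-wood block, 72 mm across and 42 mm high, bristling with thin upright screwdrivers (to about 160 mm high). Origin at its underside, in the middle.
- jar: Bystander: glass jar with black lid, 38 mm across, 50 mm high. Origin at its underside, in the middle.
- loupe: Bystander: black eyeglass loupe standing on its small end, 38 mm across, 32 mm high. Origin at its underside, in the middle.
- blower: Bystander: black rubber dust blower, 54 mm across, 85 mm high, nozzle up. Origin at its underside, in the middle.
- hammer: Bystander: small hammer lying flat, 200 mm long. Origin at its underside.
- parts_tray: Bystander: shallow aluminium tray, 90 x 120 x 18 mm, with compartments. Origin at its underside, in the middle.
- pin_driver: Bystander: small screwdriver lying flat, 130 mm long. Origin at its underside.
Things that resemble listed ones, but are neither listed nor needed, are in the scene too. There is more than one size of the case; the job needs the largest.

How it is judged:
By the outcome, as a careful person would: the job done as asked, in the order asked, and still so for the second after the job is handed in, with the robot touching nothing.
It also fails if it takes over 69 s, if anything falls off the work surface, if the arm or the gripper's body presses on something with over 40 N, if the wrist force passes 120 N, or if a joint passes its speed limit or range.

## Robot

A 6-joint arm with a two-finger parallel gripper is mounted at the origin on the work surface. World frame = base frame: x ahead of the robot, y to its left, z up, the work surface at z = 0. Lengths are in m, angles in rad, forces in N, time in s.
With the tool pointing down it reaches from about 0.375 to 0.825 m from the base axis. Payload 5.5 kg.
Tool frame: the origin (TCP) lies midway between the tips of the shut fingers; the grasp point (between the pads) lies 19 mm behind it (robot.tcp_to_grasp is the distance from the TCP to the grasp point, in m); z points along the fingers, y is the line along which they close (so a half turn about z gives the same grasp; the last joint's range is limited). The gripper opens to 85 mm and grips with 20 to 120 N. Pads are 22 mm wide; open, the fingers measure 114 mm over their backs; the gripper's body (76 mm by 85 mm) begins 54 mm behind the grasp point. The pads swing forward as they close: fully open they stand 13 mm farther back than shut.
Start: joints at [1.223, 0.314, -0.047, 1.21, 0, 1.571], TCP at [0.204, 0.564, 0.231] pointing down, gripper open.
Joint ranges: [-2.67, 2.67], [-0.69, 1.73], [-1.03, 1.25], [-2.08, 2.16], [-1.42, 1.45], [-3.14, 3.14]. Speed limits (rad/s): [2.39, 2.39, 3.01, 3.14, 3.14, 3.14].

## Interface

Orientations are given as a 3x3 rotation matrix whose columns are the frame's x, y, z axes.
In Python, from station import robot gives the robot as it stands.
- The arm moves only by the tool apply_moves, never from a script. Its argument "plan" is a list of rows, each a list of 6 numbers: the shift along the tool's x, y, z in cm, then the turn, a rotation vector about the tool's x, y, z in rad. A call has 1 to 20 rows; each row shifts and turns the commanded pose from where the row before left it, along the tool's axes as they then stand; what a row does not reach is not made up. A row lasts 1/12 s, in which the tool goes at most 41.7 mm and 7.16 degrees, less where a joint would pass 70% of its speed; a pose out of reach is approached as far as the arm can. A call is refused whole if a number of a shift passes 4.17 or a number of a turn 0.125, either way. A call with a gripper value outside its range is refused whole. "grip" is the closure, from 0 (fully open) to 1 (shut), set as the call begins (left out, the last holds). The fingers move at their own pace and stop on an object; the grip force is fixed at half the most. Time passes only in rows, so rows that do not move let the fingers close. It gives the time, the measured TCP pose, the force, the opening and the grip force at its end, in the units of the state.
- robot.read_state(): the state, without advancing time (a new reading comes with each control period).
- robot.camera(name): name is "scene" or "top"; returns the picture (400x640x3 uint8, red, green, blue); there is no depth.
- robot.calibration(name): a dict with "fx", "fy", "cx", "cy" (pixels), "T" (4x4, takes a point from camera to world coordinates). Camera axes: x right, y up, looking along -z (the intrinsics and any distortion apply to the point x, -y, -z); pixel columns grow to the right and rows downward; lengths in m; the calibration is good to about 2 mm. A picture is of the moment at which its call begins. calibration takes no time and is no camera call.
- robot.hand_in(): hands the job in; it is judged then, once.
Trained networks look in the newest picture that a camera, given by its name, has taken for a name from the list of things; names that differ only in an ending like _2 or _b are one class to them, and where a whole thing is asked for, a point or a joint stands for the part that bears it (a point fixed in the world has none). Each returns a list of dicts, best first, with "confidence" (0 to 1); they miss things now and then, are a little off and sometimes report something else, mostly with a low value. They report only what shows in the picture. A call takes as long as a camera call. They do not tell look-alikes from the thing itself.
- robot.boxes_of(camera, label): "rect" ([centre column, centre row, width, height] in pixels, round what is visible of it).
- robot.masks_of(camera, label): "pixels" (400x640 bool, what is visible of it) and "rect" ([centre column, centre row, width, height] in pixels, round what is visible of it).
The state is a dict: "time": time; "joints": joint angles; "qvel": joint speeds; "joint_efforts": joint torques, N m; "position": TCP position; "tool_rot": TCP orientation; "ft_force": force on the tool from outside, world axes, zero at the start; "torque": the same for the moment, N m; "gripper_width": opening from 0.0 (shut) to 1.0 (fully open); "finger_force": force on a finger pad.
Only numpy, scipy, OpenCV 4.12 (cv2) and the standard library are available. Lean on these libraries where they do the work, as an engineer would, in place of code of your own. Each camera call takes 0.05 s, during which the arm holds its last target. There are 200 camera calls.

## Working session

There is one attempt and no reset: what is moved stays moved. The work goes in short steps, Python scripts to look and compute and a tool call to move; the robot and the scene stay as the last step left them, time stands still between calls to the robot, and variables do not carry over. Pictures are saved under pics/ and viewed, at most 10 in all, crops included, and the job is handed in when it is done.

Besides the shell and the picture viewer there is one more tool, called after ">>>" in YAML: its name, and indented under it one key for each argument. apply_moves: Moves the arm, as the interface text tells. Its arguments: {"type":"object","properties":{"plan":{"type":"array","items":{"type":"array","items":{"type":"number"}}},"grip":{"type":"number"}},"required":["plan"]}

```bash
mkdir -p pics
cat > h.py <<'E'
import numpy as np, cv2
from station import robot
def cal(n):
    c=robot.calibration(n); return c,np.array(c["T"])
def ray(n,u,v):
    c,T=cal(n); 
    d=np.array([(u-c["cx"])/c["fx"],-(v-c["cy"])/c["fy"],-1.]); return T[:3,3],T[:3,:3]@d
def atz(n,u,v,z):
    o,d=ray(n,u,v); return o+d*(z-o[2])/d[2]
def proj(n,p):
    c,T=cal(n); q=T[:3,:3].T@(np.array(p)-T[:3,3]); return np.array([c["cx"]-c["fx"]*q[0]/q[2], c["cy"]+c["fy"]*q[1]/q[2]])
def tri(a,b):
    (o1,d1),(o2,d2)=ray("scene",*a),ray("top",*b)
    d1/=np.linalg.norm(d1);d2/=np.linalg.norm(d2)
    s=np.linalg.lstsq(np.c_[d1,-d2],o2-o1,rcond=None)[0]
    p,q=o1+s[0]*d1,o2+s[1]*d2; return (p+q)/2,np.linalg.norm(p-q)
E
python3 - <<'E'
from h import *
for n in("scene","top"):
    im=robot.camera(n); cv2.imwrite(f"pics/{n}0.png",im[:,:,::-1]); c,T=cal(n); print(n,{k:v for k,v in c.items() if k!="T"},T.round(3).tolist())
    for l in("case","rest","jig","clamp_ball","clamp","case_back","driver_block","blower"):
        print(l,[(np.round(b["rect"]).tolist(),round(b["confidence"],2)) for b in robot.boxes_of(n,l)[:4]])
s=robot.read_state();print(s["time"],s["position"],s["tool_rot"],s["ft_force"])
E
```

```text
scene {'fx': 436.8116274520214, 'fy': 436.8116274520214, 'cx': 317.9426317464257, 'cy': 201.38217833150833} [[0.888, -0.335, 0.316, 0.853], [0.461, 0.661, -0.592, -0.646], [-0.011, 0.671, 0.741, 0.963], [0.0, 0.0, 0.0, 1.0]]
case [([272.0, 296.0, 24.0, 18.0], 0.88), ([318.0, 280.0, 14.0, 12.0], 0.7), ([240.0, 292.0, 15.0, 18.0], 0.59)]
rest [([388.0, 181.0, 32.0, 33.0], 0.58)]
jig [([363.0, 194.0, 86.0, 54.0], 0.69)]
clamp_ball [([388.0, 180.0, 30.0, 32.0], 0.8)]
clamp [([391.0, 182.0, 30.0, 28.0], 0.68)]
case_back [([271.0, 290.0, 14.0, 16.0], 0.53), ([241.0, 292.0, 13.0, 6.0], 0.49)]
driver_block [([377.0, 241.0, 28.0, 53.0], 0.74)]
blower [([381.0, 148.0, 20.0, 25.0], 0.84)]
top {'fx': 384.1563415040459, 'fy': 384.1563415040459, 'cx': 323.16318726723523, 'cy': 194.32103670582615} [[-0.015, 0.99, -0.141, 0.354], [-1.0, -0.014, 0.005, 0.005], [0.003, 0.141, 0.99, 1.13], [0.0, 0.0, 0.0, 1.0]]
case [([405.0, 191.0, 22.0, 18.0], 0.77), ([406.0, 226.0, 13.0, 8.0], 0.51)]
rest []
jig [([265.0, 174.0, 34.0, 92.0], 0.68), ([258.0, 146.0, 13.0, 38.0], 0.35)]
clamp_ball [([260.0, 145.0, 16.0, 38.0], 0.52)]
clamp [([258.0, 146.0, 17.0, 36.0], 0.72), ([204.0, 231.0, 19.0, 15.0], 0.36)]
case_back [([410.0, 226.0, 11.0, 10.0], 0.62), ([258.0, 146.0, 14.0, 36.0], 0.53), ([361.0, 174.0, 10.0, 10.0], 0.51)]
driver_block [([316.0, 141.0, 24.0, 30.0], 0.85), ([457.0, 215.0, 41.0, 66.0], 0.58)]
blower [([186.0, 196.0, 20.0, 17.0], 0.58), ([320.0, 196.0, 14.0, 19.0], 0.27)]
0.9 [0.20450023 0.56405853 0.23131393] [[-9.40140047e-01  3.40788339e-01  1.42453452e-05]
 [ 3.40788339e-01  9.40140047e-01  3.36342228e-08]
 [-1.33811574e-05  4.88626842e-06 -1.00000000e+00]] [ 0.26206136 -0.2458632  -0.49291742]
```

View pics/scene0.png

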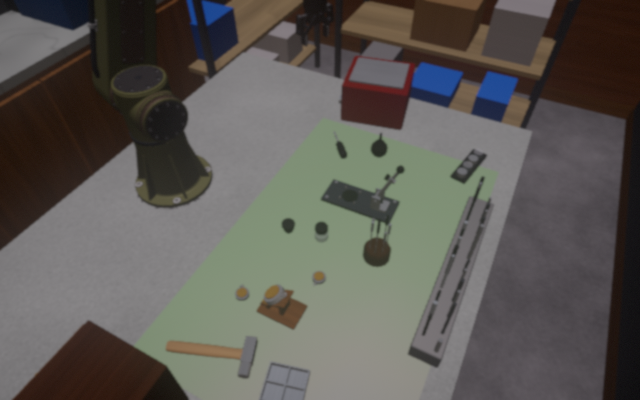

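View pics/top0.png

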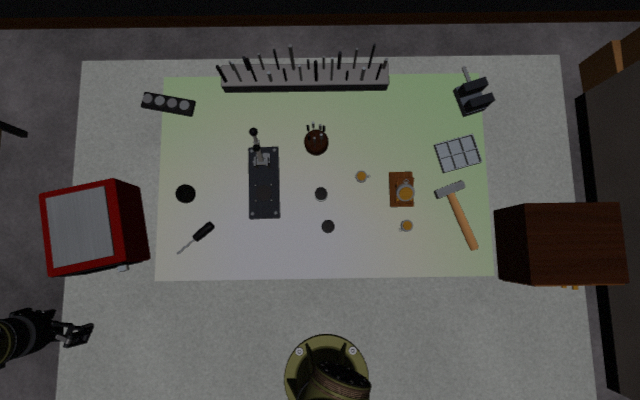

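The scene view shows the robot, with the case on its wooden rest at (275,295). The jig with its clamp is at (362,195).

Candidates for the case:
- Top view: (405,191) on the wooden rest, (361,176) flat and small, (406,225) flat and small.
- Scene view: (272,296), (318,278) and (241,293) respectively.

The one on the rest is the largest, so I choose that one and check it in a close crop.

Run:
```python
from h import *
T0=cv2.imread("pics/top0.png");S0=cv2.imread("pics/scene0.png")
def cr(im,x,y,w,h,s): return cv2.resize(im[y:y+h,x:x+w],None,fx=s,fy=s,interpolation=cv2.INTER_CUBIC)
a=cr(T0,380,160,50,50,6);b=cr(S0,245,272,65,60,5)
c=cr(T0,235,118,60,110,5);d=cr(S0,315,155,95,75,4)
W=np.zeros((600,800,3),np.uint8)
for im,x,y in((a,0,0),(b,0,300),(c,330,0),):
    hh,ww=im.shape[:2];hh=min(hh,600-y);ww=min(ww,800-x);W[y:y+hh,x:x+ww]=im[:hh,:ww]
d=cr(S0,318,160,40*1+50,60,2);hh,ww=d.shape[:2];W[0:hh,632:632+168]=d[:,:168] if ww>=168 else 0
W=np.clip(W.astype(float)*1.6,0,255).astype(np.uint8)
cv2.imwrite("pics/crop1.png",W)
for n in("scene","top"):
    robot.camera(n)
    for l in("case","jig","case_back","rest"):
        for m in robot.masks_of(n,l)[:2]:
            ys,xs=np.nonzero(m["pixels"]); print(n,l,round(m["confidence"],2),len(xs),xs.mean().round(1),ys.mean().round(1),cv2.minAreaRect(np.c_[xs,ys].astype(np.float32)))
```

```text
scene case 0.69 156 317.9 277.5 ((318.0500183105469, 277.1500244140625), (12.965337753295898, 13.914020538330078), 71.56504821777344)
scene case 0.53 306 273.5 294.3 ((273.3171081542969, 294.1463623046875), (15.617377281188965, 22.48902130126953), 51.34019470214844)
scene jig 0.75 2003 362.6 198.1 ((361.1921081542969, 188.83213806152344), (77.32952880859375, 57.37546157836914), 8.61564826965332)
scene case_back 0.4 64 241.1 292.3 ((241.0, 292.0), (8.0, 8.0), 90.0)
scene rest 0.79 1010 283.4 310.3 ((282.70001220703125, 305.1000061035156), (43.37971496582031, 35.329872131347656), 26.56505012512207)
scene rest 0.64 2100 363.2 197.9 ((363.35845947265625, 185.2452850341797), (76.92192077636719, 59.06504440307617), 15.945394515991211)
top case 0.61 309 405.4 191.4 ((405.75006103515625, 192.25001525878906), (18.384777069091797, 19.091880798339844), 45.0)
top case 0.48 110 361.4 176.4 ((361.2500305175781, 176.25001525878906), (10.60660171508789, 11.31370735168457), 45.0)
top jig 0.88 2292 263.3 180.6 ((263.6077880859375, 173.00604248046875), (90.35852813720703, 30.565610885620117), 89.11859893798828)
top case_back 0.62 61 361.1 175.9 ((361.0, 176.0), (8.0, 8.0), 90.0)
top case_back 0.59 71 406.9 225.1 ((407.0, 225.0), (8.0, 8.0), 90.0)
top rest 0.79 601 400.3 187.6 ((401.5, 189.0), (34.0, 25.0), 90.0)
```

View pics/crop1.png

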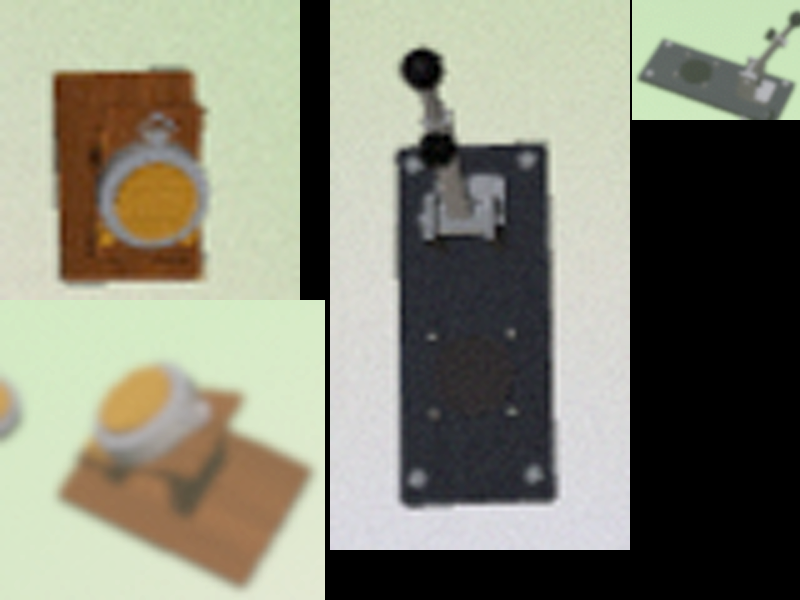

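The close crop confirms it. The watch on the rest at top (405,192) is the largest: a steel drum with a proud brass back and its crown uphill. The jig nest is at top (263,192), with the ball handle at (253,131) and the pad at (256,148).

```bash
cat >> h.py <<'E'
def cp(u,v,x0,y0,s): return x0+(u+.5)/s-.5, y0+(v+.5)/s-.5
E
python3 - <<'E'
from h import *
J=lambda u,v:cp(u-330,v,235,118,5)
print("pins",[atz("top",*J(*p),.022).round(4) for p in((432,336),(511,333),(433,413),(511,411))])
n=np.mean([atz("top",*J(*p),.022) for p in((432,336),(511,333),(433,413),(511,411))],0);print("nest",n)
sc=[atz("top",*J(*p),.013) for p in((413,163),(528,159),(417,478),(533,474))]
print("screws",np.round(sc,4)); d=sc[0]+sc[1]-sc[2]-sc[3]; yaw=np.arctan2(d[1],d[0]);
d2=sc[0]-sc[1]+sc[2]-sc[3];print("yaw",yaw,np.arctan2(-d2[0],d2[1]))
x=np.array([np.cos(yaw),np.sin(yaw),0]);hinge=np.r_[n[:2],0.05]+.085*x
ball=hinge+.135*(np.sin(.384)*x+np.cos(.384)*np.array([0,0,1]))
print("ball",ball,proj("top",ball),J(422,69),proj("scene",ball),"seen at z",atz("top",*J(422,69),ball[2]))
A=lambda u,v:cp(u,v,380,160,6);B=lambda u,v:cp(u,v-300,245,272,5)
print("brass tri",tri(B(137,401),A(155,199)))
print("crown top", [atz("top",*A(158,122),z) for z in(.085,.09)])
# rest base edges
print("rest base corners",[atz("top",*A(*p),.006).round(4) for p in((56,73),(192,70),(200,278),(62,280))])
# prediction: rest origin guess
for yw in(0,-.05,.05):
  pass
E
```

```text
pins [array([0.5429, 0.1978, 0.022 ]), array([0.544 , 0.1517, 0.022 ]), array([0.4975, 0.1968, 0.022 ]), array([0.498 , 0.1514, 0.022 ])]
nest [0.52061269 0.17441272 0.022     ]
screws [[0.6493 0.2118 0.013 ]
 [0.6508 0.1432 0.013 ]
 [0.4606 0.2072 0.013 ]
 [0.462  0.1396 0.013 ]]
yaw 0.02123909573476791 0.020932219480322256
ball [0.65615745 0.17729201 0.17516843] [253.17040874 131.33520904] (253.0, 131.4) [400.02193339 170.07817705] seen at z [0.65599122 0.17772777 0.17516843]
brass tri (array([ 0.50632487, -0.23116061,  0.06746289]), np.float64(0.0006100827223101145))
crown top [array([ 0.53987598, -0.23007965,  0.085     ]), array([ 0.53898576, -0.22895443,  0.09      ])]
rest base corners [array([ 0.5794, -0.1982,  0.006 ]), array([ 0.58 , -0.266,  0.006]), array([ 0.4759, -0.265 ,  0.006 ]), array([ 0.4759, -0.1971,  0.006 ])]
```

>>> apply_moves:
  plan:
    - [0,0,0,0,0,-0.116]
    - [0,0,0,0,0,-0.116]
    - [0,0,0,0,0,-0.117]
    - [-1.96,-3.31,0,0,0,0]
    - [-1.96,-3.31,0,0,0,0]
    - [-1.96,-3.31,0,0,0,0]
    - [-1.96,-3.31,0,0,0,0]
    - [-1.96,-3.31,0,0,0,0]
    - [-1.96,-3.31,0,0,0,0]
    - [-1.96,-3.31,0,0,0,0]
    - [-1.96,-3.31,0,0,0,0]
    - [-1.96,-3.31,0,0,0,0]
    - [-1.96,-3.31,0,0,0,0]
    - [-1.96,-3.31,0,0,0,0]
    - [-0.48,-3.6,0.5,0,0,0]
    - [-0.48,-3.6,0.5,0,0,0]
    - [-0.48,-3.6,0.5,0,0,0]
    - [-0.48,-3.6,0.5,0,0,0]
    - [-0.48,-3.6,0.5,0,0,0]
    - [-0.48,-3.6,0.5,0,0,0]
  grip: 0

```text
time: 3.07
position: [0.4496, -0.0175, 0.2014]
tool_rot: [[-1.0, -0.001, 0.001], [-0.001, 1.0, 0.0], [-0.001, 0.0, -1.0]]
ft_force: [0.5, -0.1, -0.1]
gripper_width: 1.003
finger_force: 0.0
```

>>> apply_moves:
  plan:
    - [0,-3.5,0,0,-0.1117,0]
    - [0,-3.5,0,0,-0.1117,0]
    - [0,-3.5,0,0,-0.1117,0]
    - [0,-3.5,0,0,-0.1117,0]
    - [0,-3.5,0,0,-0.1117,0]
    - [0.73,-1.28,3.0,0,0,0]
    - [0.73,-1.28,3.0,0,0,0]
    - [0.73,-1.28,3.0,0,0,0]
    - [0,0,0,0,0,0]
    - [0,0,0,0,0,0]

```text
time: 3.9
position: [0.4775, -0.2285, 0.1112]
tool_rot: [[-0.85, -0.0, 0.527], [0.002, 1.0, 0.003], [-0.527, 0.003, -0.85]]
ft_force: [-0.2, -0.3, -0.4]
gripper_width: 0.999
finger_force: 0.0
```

Run:
```python
from h import *
s=robot.read_state();print(s["position"],s["tool_rot"].round(4).tolist() if hasattr(s["tool_rot"],'round') else s["tool_rot"],s["time"])
S=robot.camera("scene")[:,:,::-1];T=robot.camera("top")[:,:,::-1]
a=cv2.resize(S[225:335,210:350],None,fx=4,fy=4,interpolation=cv2.INTER_CUBIC)[:,:400]
a=cv2.resize(S[230:330,225:325],None,fx=4,fy=4,interpolation=cv2.INTER_CUBIC);b=cv2.resize(T[150:250,350:450],None,fx=4,fy=4,interpolation=cv2.INTER_CUBIC)
cv2.imwrite("pics/pre.png",np.clip(np.hstack([a,b])*1.5,0,255).astype(np.uint8))
```

```text
[ 0.47748545 -0.22850197  0.11119118] [[-0.8502, -0.0002, 0.5265], [0.0016, 1.0, 0.0029], [-0.5265, 0.0033, -0.8502]] 3.9
```

View pics/pre.png

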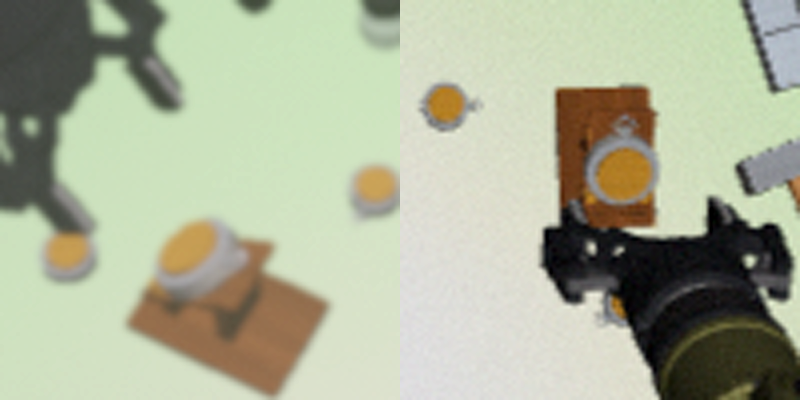

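The fingers straddle the case sides: tips at crop (575,210) and (718,208) in the top view, case at (624,172). The remaining offset is about 2.5 mm in y, so I descend along the tool axis.

>>> apply_moves:
  plan:
    - [-0.04,-0.05,1.56,0,0,0]
    - [-0.04,-0.05,1.56,0,0,0]
    - [-0.04,-0.05,1.56,0,0,0]
    - [-0.04,-0.05,1.56,0,0,0]
    - [-0.04,-0.05,1.56,0,0,0]
    - [0,0,0,0,0,0]
    - [0,0,0,0,0,0]

```text
time: 4.58
position: [0.5228, -0.231, 0.0498]
tool_rot: [[-0.847, -0.003, 0.531], [-0.003, 1.0, 0.001], [-0.531, -0.001, -0.847]]
ft_force: [-0.2, -0.2, -0.1]
gripper_width: 1.003
finger_force: 0.0
```

>>> apply_moves:
  plan:
    - [0,0,0,0,0,0]
    - [0,0,0,0,0,0]
    - [0,0,0,0,0,0]
    - [0,0,0,0,0,0]
    - [0,0,0,0,0,0]
    - [0,0,0,0,0,0]
    - [0,0,0,0,0,0]
    - [0,0,0,0,0,0]
    - [0,0,0,0,0,0]
    - [0,0,0,0,0,0]
  grip: 1

```text
time: 5.42
position: [0.5222, -0.2313, 0.0501]
tool_rot: [[-0.847, -0.002, 0.532], [-0.001, 1.0, 0.001], [-0.532, 0.0, -0.847]]
ft_force: [-10.8, 3.0, 16.9]
gripper_width: 0.583
finger_force: 58.4
```

>>> apply_moves:
  plan:
    - [0,0,-0.6,0,0,0]
    - [0,0,-1.2,0,0,0]
    - [0,0,-1.8,0,0,0]
    - [0,0,-2.0,0,0,0]
    - [0,0,-2.0,0,0,0]
    - [0,0,-2.0,0,0,0]
    - [0,0,0,0,0,0]
    - [0,0,0,0,0,0]

```text
time: 6.08
position: [0.4712, -0.2324, 0.1309]
tool_rot: [[-0.847, 0.0, 0.531], [-0.001, 1.0, -0.002], [-0.531, -0.002, -0.847]]
ft_force: [-0.0, -0.7, -1.9]
gripper_width: 0.578
finger_force: 63.1
```

Run:
```python
from h import *
S=robot.camera("scene")[:,:,::-1];T=robot.camera("top")[:,:,::-1]
s=robot.read_state();print(s["position"],s["tool_rot"],s["gripper_width"],s["finger_force"],s["ft_force"])
a=cv2.resize(S[230:330,225:325],None,fx=4,fy=4,interpolation=cv2.INTER_CUBIC);b=cv2.resize(T[150:250,350:450],None,fx=4,fy=4,interpolation=cv2.INTER_CUBIC)
cv2.imwrite("pics/lift.png",np.clip(np.hstack([a,b])*1.5,0,255).astype(np.uint8))
```

```text
[ 0.47089217 -0.2315493   0.12918213] [[-8.48263467e-01 -8.59440553e-04  5.29573745e-01]
 [-7.16284908e-04  9.99999630e-01  4.75555894e-04]
 [-5.29573958e-01  2.40710107e-05 -8.48263770e-01]] 0.5769892182644722 63.11348965857178 [-0.50435958  0.37916766 -1.63756021]
```

View pics/lift.png

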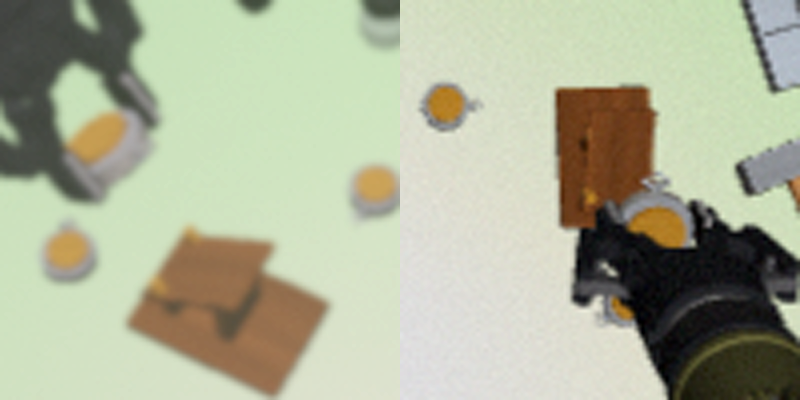

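The case is held between the pads: scene crop brass at (100,138), top crop at (655,225). The rest is empty and undisturbed. Next I compute the case offset in the tool frame.

Run:
```python
from h import *
s=robot.read_state();p=np.array(s["position"]);R=np.array(s["tool_rot"])
B=tri(cp(100,138,225,230,4),cp(655-400,231,350,150,4));print("tri",B,R.T@(B[0]-p))
o,d=ray("scene",*cp(100,138,225,230,4)); q=o+d*((p[1]-o[1])/d[1]); print("plane y",q,R.T@(q-p))
# bow tip / rim far edge from top, assumed case offsets
for ox in(0,.004):
  for uz in(-.0024,):
    for nm,v in(("rim far",[-.026+ox,0,uz-.016]),("bow",[-.041+ox,0,uz-.009]),("brass",[ox,0,uz-.021]),("brass far",[ox-.0195,0,uz-.021])):
      P=p+R@np.array(v); print(ox,nm,(proj("top",P)-[350,150])*4+[401.5,1.5],(proj("scene",P)-[225,230])*4+1.5)
```

```text
tri (array([ 0.45649306, -0.23171202,  0.1488978 ]), np.float64(0.00025147944988735787)) [ 0.00177345 -0.00014988 -0.02434956]
plane y [ 0.45616443 -0.2315493   0.14843358] [ 2.29793173e-03  1.31210155e-05 -2.41297332e-02]
0 rim far [656.42088138 187.93520061] [138.96971235 146.30814922]
0 bow [655.90330042 162.03612809] [164.0627118 155.7385887]
0 brass [654.79464445 228.02384698] [103.36602571 139.0033364 ]
0 brass far [657.34557073 200.44828367] [126.25823102 139.8333856 ]
0.004 rim far [655.89683429 193.63719525] [134.17926252 146.11792943]
0.004 bow [655.3802834  167.77877638] [159.16934573 155.52094827]
0.004 brass [654.27640527 233.62602266] [ 98.74483136 138.83577637]
0.004 brass far [656.81896097 206.14094555] [121.51250361 139.66131012]
```

>>> apply_moves:
  plan:
    - [0,2.0,0,0,0.1117,0]
    - [0,3.5,0,0,0.1117,0]
    - [0,4.0,0,0,0.1117,0]
    - [0,4.0,0,0,0.1117,0]
    - [0,4.0,0,0,0.1117,0]
    - [-0.66,3.0,0,0,0,0]
    - [-0.66,3.0,0,0,0,0]
    - [-0.66,3.0,0,0,0,0]
    - [-0.66,3.0,0,0,0,0]
    - [-0.66,3.0,0,0,0,0]
    - [-0.66,3.0,0,0,0,0]
    - [-0.66,3.0,0,0,0,0]
    - [-0.66,2.0,0,0,0,-0.021]
    - [0,0,0,0,0,0]
    - [0,0,0,0,0,0]

```text
time: 7.43
position: [0.5231, 0.1746, 0.1279]
tool_rot: [[-1.0, -0.025, -0.002], [-0.025, 1.0, -0.001], [0.002, -0.001, -1.0]]
ft_force: [0.4, -1.1, -2.2]
gripper_width: 0.58
finger_force: 63.1
```

>>> apply_moves:
  plan:
    - [0,0,2.0,0,0,0]
    - [0,0,2.5,0,0,0]
    - [0,0,2.5,0,0,0]
    - [0,0,1.8,0,0,0]
    - [0,0,0,0,0,0]
    - [0,0,0,0,0,0]
    - [0,0,0,0,0,0]

```text
time: 8.02
position: [0.5238, 0.173, 0.0423]
tool_rot: [[-1.0, -0.021, 0.0], [-0.021, 1.0, -0.0], [-0.0, -0.0, -1.0]]
ft_force: [0.2, -0.8, -0.9]
gripper_width: 0.577
finger_force: 63.1
```

Run:
```python
from h import *
S=robot.camera("scene")[:,:,::-1];T=robot.camera("top")[:,:,::-1]
s=robot.read_state();p=np.array(s["position"]);R=np.array(s["tool_rot"]);print(p,R.round(4).tolist(),s["ft_force"])
a=cv2.resize(S[150:225,310:410],None,fx=4,fy=4,interpolation=cv2.INTER_CUBIC);b=cv2.resize(T[125:225,215:315],None,fx=4,fy=4,interpolation=cv2.INTER_CUBIC)
W=np.zeros((400,800,3));W[:300,:400]=a;W[:,400:]=b
cv2.imwrite("pics/over.png",np.clip(W*1.7,0,255).astype(np.uint8))
P=p+R@[.003,0,-.024];print((proj("scene",P)-[310,150])*4+1.5,(proj("top",P)-[215,125])*4+[401.5,1.5])
```

```text
[0.52469351 0.17354316 0.04312406] [[-0.9998, -0.0217, 0.0023], [-0.0217, 0.9998, 0.0007], [-0.0023, 0.0006, -1.0]] [ 1.11926745 -0.50686762 -0.41021049]
[162.91531562 135.6300974 ] [584.89283685 259.48093714]
```

View pics/over.png

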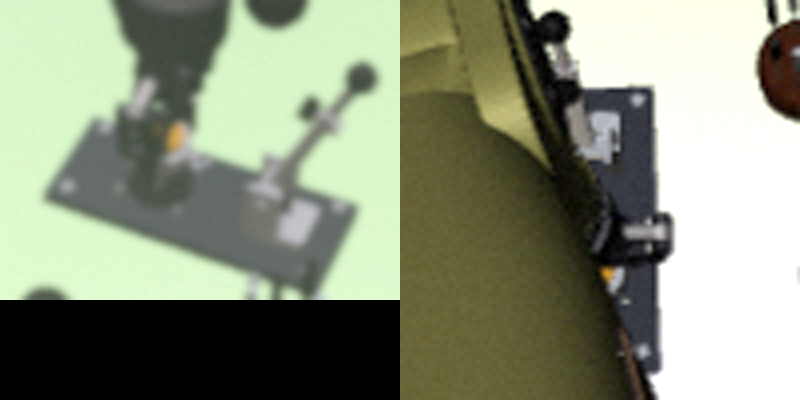

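The crop shows the case over the nest, with brass at (175,135) as predicted. The open clamp stands clear at (360,77).

>>> apply_moves:
  plan:
    - [0,0.1,0.8,0,0,0]
    - [0,0,0.8,0,0,0]
    - [0,0,0.6,0,0,0]
    - [0,0,0.4,0,0,0]
    - [0,0,0,0,0,0]
    - [0,0,0,0,0,0]

```text
time: 8.62
position: [0.5229, 0.1743, 0.0152]
tool_rot: [[-1.0, -0.022, -0.001], [-0.022, 1.0, -0.0], [0.001, -0.0, -1.0]]
ft_force: [-0.9, -0.4, -1.6]
gripper_width: 0.578
finger_force: 63.1
```

>>> apply_moves:
  plan:
    - [0,0,0.2,0,0,0]
    - [0,0,0.2,0,0,0]
    - [0,0,0,0,0,0]

```text
time: 8.87
position: [0.5234, 0.1744, 0.0115]
tool_rot: [[-1.0, -0.022, -0.0], [-0.022, 1.0, -0.0], [0.0, -0.0, -1.0]]
ft_force: [0.0, -0.1, -1.5]
gripper_width: 0.584
finger_force: 63.1
```

>>> apply_moves:
  plan:
    - [0,0,0.1,0,0,0]
    - [0,0,0.1,0,0,0]
    - [0,0,0,0,0,0]

```text
time: 9.12
position: [0.5236, 0.1745, 0.0103]
tool_rot: [[-1.0, -0.022, 0.0], [-0.022, 1.0, 0.0], [-0.0, 0.0, -1.0]]
ft_force: [-1.8, -0.5, 3.2]
gripper_width: 0.58
finger_force: 63.6
```

>>> apply_moves:
  plan:
    - [0,0,0,0,0,0]
    - [0,0,0,0,0,0]
    - [0,0,0,0,0,0]
    - [0,0,0,0,0,0]
    - [0,0,0,0,0,0]
    - [0,0,0,0,0,0]
    - [0,0,-1.5,0,0,0]
    - [0,0,-2.5,0,0,0]
    - [0,0,-3.5,0,0,0]
    - [0,0,-3.5,0,0,0]
    - [4.0,0,-3,0,0,0]
    - [4.0,0,0,0,0,0]
    - [0,0,0,0,0,0]
  grip: 0

```text
time: 10.2
position: [0.4431, 0.1715, 0.1447]
tool_rot: [[-1.0, -0.023, -0.005], [-0.023, 1.0, -0.001], [0.005, -0.001, -1.0]]
ft_force: [-0.9, -0.0, -0.9]
gripper_width: 1.0
finger_force: 0.0
```

Run:
```python
from h import *
S=robot.camera("scene")[:,:,::-1];T=robot.camera("top")[:,:,::-1]
s=robot.read_state();p=np.array(s["position"]);print(p,s["time"],s["ft_force"])
a=cv2.resize(S[150:225,310:410],None,fx=4,fy=4,interpolation=cv2.INTER_CUBIC);b=cv2.resize(T[125:225,215:315],None,fx=4,fy=4,interpolation=cv2.INTER_CUBIC)
W=np.zeros((400,800,3));W[:300,:400]=a;W[:,400:]=b
cv2.imwrite("pics/placed.png",np.clip(W*1.7,0,255).astype(np.uint8))
P=[.5206,.1744,.035];print((proj("scene",P)-[310,150])*4+1.5,(proj("top",P)-[215,125])*4+[401.5,1.5])
```

```text
[0.44870156 0.17264548 0.14488493] 10.3 [0.42348089 0.38784076 0.1188182 ]
[160.21548925 165.14023958] [590.58392544 267.7798144 ]
```

View pics/placed.png

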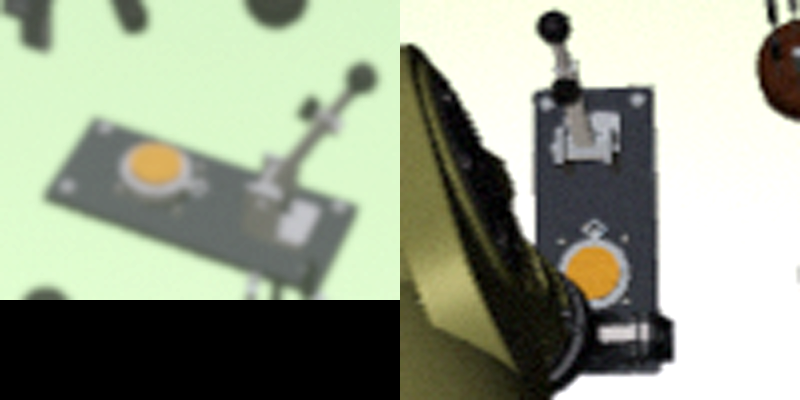

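The case lies in the nest, crown towards the hinge: brass at (594,272) in the top crop and (156,163) in the scene crop. The ball is at (553,26). Now I rise and move over the ball.

>>> apply_moves:
  plan:
    - [0,0,-3.8,0,0,0]
    - [0,0,-3.8,0,0,0]
    - [-2.0,0,-3.5,0,0,0]
    - [-3.7,0,0,0,0,0]
    - [-3.7,0,0,0,0,0]
    - [-3.7,0,0,0,0,0]
    - [-3.7,0,0,0,0,0]
    - [-3.7,0,0,0,0,0]
    - [0,0,0,0,0,0]
    - [0,0,0,0,0,0]
    - [0,0,0,0,0,0]

```text
time: 11.22
position: [0.6553, 0.1772, 0.2543]
tool_rot: [[-1.0, -0.022, -0.002], [-0.022, 1.0, -0.0], [0.002, -0.0, -1.0]]
ft_force: [-1.0, -0.0, 0.4]
gripper_width: 0.995
finger_force: 0.0
```

Run:
```python
from h import *
print(tri(cp(156,163,310,150,4),cp(194,272,215,125,4)))
s=robot.read_state();p=np.array(s["position"]);R=np.array(s["tool_rot"]);print(p,R.round(4).tolist(),s["time"])
print((R.T@(np.array([.656,.1775,.1562])-p)*100).round(2))
```

```text
(array([0.5175711 , 0.17183651, 0.03801336]), np.float64(0.0012733427147549204))
[0.65527248 0.17715641 0.2543205 ] [[-0.9998, -0.0218, -0.0017], [-0.0218, 0.9998, -0.0004], [0.0017, -0.0004, -1.0]] 11.2167
[-0.09  0.04  9.81]
```

>>> apply_moves:
  plan:
    - [0,0,3.0,0,0,0]
    - [0,0,3.0,0,0,0]
    - [-0.1,0,2.2,0,0,0]
    - [0,0,1.6,0,0,0]
    - [0,0,0,0,0,0]
    - [0,0,0,0,0,0]
    - [0,0,0,0,0,0]

```text
time: 11.8
position: [0.6564, 0.1777, 0.1598]
tool_rot: [[-1.0, -0.022, 0.002], [-0.022, 1.0, 0.001], [-0.002, 0.001, -1.0]]
ft_force: [-0.3, 0.9, 0.4]
gripper_width: 1.001
finger_force: 0.0
```

>>> apply_moves:
  plan:
    - [0,0,0,0,0,0]
    - [0,0,0,0,0,0]
    - [0,0,0,0,0,0]
    - [0,0,0,0,0,0]
    - [0,0,0,0,0,0]
    - [0,0,0,0,0,0]
    - [0,0,0,0,0,0]
    - [0,0,0,0,0,0]
    - [0,0,0,0,0,0]
    - [0,0,0,0,0,0]
    - [0,0,0,0,0,0]
    - [0,0,0,0,0,0]
  grip: 1

```text
time: 12.8
position: [0.6562, 0.1785, 0.1583]
tool_rot: [[-1.0, -0.023, 0.001], [-0.023, 1.0, 0.002], [-0.001, 0.002, -1.0]]
ft_force: [-1.7, 4.3, 5.0]
gripper_width: 0.221
finger_force: 58.5
```

Run:
```python
from h import *
s=robot.read_state();p=np.array(s["position"]);R=np.array(s["tool_rot"]);print(p,R.round(4).tolist(),s["time"],s["gripper_width"]*85,s["ft_force"])
x=np.array([np.cos(.021),np.sin(.021),0]);h=np.array([.6056,.1762,.05])
d=p-h; print("dx,dz",d@x,d[2])
r=.135
for f in np.arange(-.384,1.58,.0981): print(round(f,3),(r*np.array([-np.sin(f)-np.sin(.384),np.cos(.384)-np.cos(f)])*100).round(2))
```

```text
[0.65624539 0.17852806 0.15832619] [[-0.9997, -0.0228, 0.0007], [-0.0228, 0.9997, 0.0021], [-0.0007, 0.0021, -1.0]] 12.8 18.786430025932784 [-1.69749842  4.29800159  4.99652301]
dx,dz 0.0506831054022638 0.10832619093963457
-0.384 [0. 0.]
-0.286 [-1.25 -0.44]
-0.188 [-2.54 -0.75]
-0.09 [-3.85 -0.93]
0.008 [-5.17 -0.98]
0.107 [-6.49 -0.91]
0.205 [-7.8 -0.7]
0.303 [-9.08 -0.37]
0.401 [-10.32   0.09]
0.499 [-11.52   0.66]
0.597 [-12.65   1.35]
0.695 [-13.7    2.15]
0.793 [-14.68   3.05]
0.891 [-15.56   4.03]
0.989 [-16.34   5.1 ]
1.088 [-17.01   6.24]
1.186 [-17.57   7.44]
1.284 [-18.     8.69]
1.382 [-18.32   9.98]
1.48 [-18.5   11.29]
1.578 [-18.56  12.61]
```

>>> apply_moves:
  plan:
    - [1.25,0,-0.44,0,0,0]
    - [1.29,0,-0.31,0,0,0]
    - [1.31,0,-0.18,0,0,0]
    - [1.32,0,-0.05,0,0,0]
    - [1.32,0,0.07,0,0,0]
    - [1.31,0,0.21,0,0,0]
    - [1.28,0,0.33,0,0,0]
    - [0,0,0,0,0,0]

```text
time: 13.47
position: [0.5626, 0.1742, 0.1604]
tool_rot: [[-1.0, -0.022, -0.003], [-0.022, 1.0, -0.002], [0.003, -0.002, -1.0]]
ft_force: [0.4, 0.7, -0.9]
gripper_width: -0.003
finger_force: 0.0
```

Run:
```python
from h import *
S=robot.camera("scene")[:,:,::-1];T=robot.camera("top")[:,:,::-1]
s=robot.read_state();p=np.array(s["position"]);R=np.array(s["tool_rot"]);print(p,s["time"],s["ft_force"])
a=cv2.resize(S[125:225,310:410],None,fx=4,fy=4,interpolation=cv2.INTER_CUBIC);b=cv2.resize(T[115:215,225:325],None,fx=4,fy=4,interpolation=cv2.INTER_CUBIC)
cv2.imwrite("pics/slip.png",np.clip(np.hstack([a,b])*1.7,0,255).astype(np.uint8))
for P in(p,p+[0,0,.019],[.656,.1773,.175]):print((proj("scene",P)-[310,125])*4+1.5,(proj("top",P)-[225,115])*4+[401.5,1.5])
```

```text
[0.56523961 0.17478615 0.16124739] 13.5667 [ 0.58492176 -0.32814259 -0.09629432]
[229.19553929 156.81577383] [520.37580389 210.01856286]
[231.27089759 135.73312719] [515.16740586 203.65195748]
[361.32895485 181.91730498] [514.21289647  67.15744404]
```

View pics/slip.png

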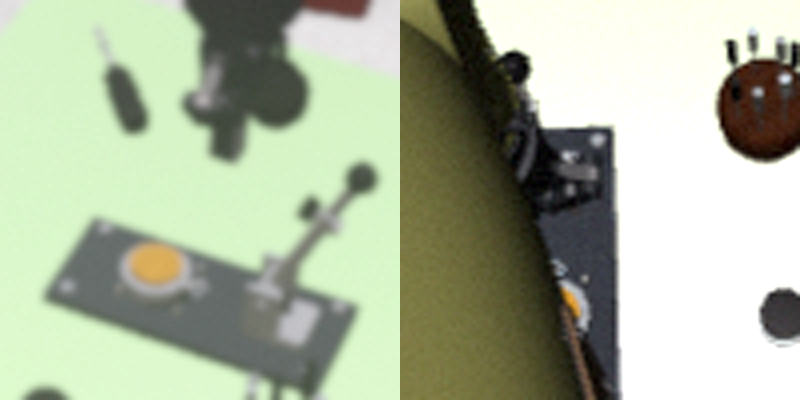

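The clamp has sprung back open, with the ball at scene (361,178) and top (515,67). The watch is undisturbed. The ball slipped out of the grip, so I re-measure it and regrasp, then lead it more gently.

Run:
```python
from h import *
print(tri(cp(361,178,310,125,4),cp(115,67,225,115,4)))
robot.camera("scene");robot.camera("top")
r=[[b["rect"][:2] for b in robot.boxes_of(n,"clamp_ball")[:3]] for n in("scene","top")];print(r)
s=robot.read_state();print(s["position"],s["time"],s["gripper_width"])
```

```text
(array([0.65522599, 0.17632654, 0.1788299 ]), np.float64(0.0007607530992531931))
[[[389.1, 180.8]], [[255.7, 132.8]]]
[0.56614846 0.17519116 0.16141982] 13.7667 -0.0004480581530521852
```

>>> apply_moves:
  plan:
    - [0,0,-3.5,0,0,0]
    - [0,0,-3.5,0,0,0]
    - [-3.0,0,-2.5,0,0,0]
    - [-3.0,0,0,0,0,0]
    - [-3.0,0,0,0,0,0]
    - [0,0,0,0,0,0]
    - [0,0,0,0,0,0]
  grip: 0

```text
time: 14.35
position: [0.6564, 0.1771, 0.2549]
tool_rot: [[-1.0, -0.021, -0.001], [-0.021, 1.0, -0.001], [0.001, -0.001, -1.0]]
ft_force: [-1.2, -0.5, -0.2]
gripper_width: 0.974
finger_force: 0.0
```

>>> apply_moves:
  plan:
    - [0,0,3.0,0,0,0]
    - [0,0,3.0,0,0,0]
    - [0,0,2.5,0,0,0]
    - [0,0,1.7,0,0,0]
    - [0,0,0,0,0,0]
    - [0,0,0,0,0,0]

```text
time: 14.85
position: [0.6538, 0.1771, 0.1539]
tool_rot: [[-1.0, -0.022, -0.002], [-0.022, 1.0, -0.001], [0.002, -0.001, -1.0]]
ft_force: [0.3, -0.6, 1.8]
gripper_width: 1.003
finger_force: 0.0
```

>>> apply_moves:
  plan:
    - [0,0,0,0,0,0]
    - [0,0,0,0,0,0]
    - [0,0,0,0,0,0]
    - [0,0,0,0,0,0]
    - [0,0,0,0,0,0]
    - [0,0,0,0,0,0]
    - [0,0,0,0,0,0]
    - [0,0,0,0,0,0]
    - [0,0,0,0,0,0]
    - [0,0,0,0,0,0]
    - [0,0,0,0,0,0]
    - [0,0,0,0,0,0]
  grip: 1

```text
time: 15.85
position: [0.6557, 0.1785, 0.1554]
tool_rot: [[-1.0, -0.023, 0.001], [-0.023, 1.0, 0.002], [-0.001, 0.002, -1.0]]
ft_force: [-0.2, 4.1, 6.0]
gripper_width: 0.22
finger_force: 58.4
```

>>> apply_moves:
  plan:
    - [0.4,0,-0.15,0,0,0]
    - [0.4,0,-0.15,0,0,0]
    - [0.45,0,-0.14,0,0,0]

```text
time: 16.1
position: [0.6444, 0.1783, 0.1595]
tool_rot: [[-1.0, -0.023, 0.003], [-0.023, 1.0, 0.002], [-0.004, 0.002, -1.0]]
ft_force: [2.8, 4.0, 0.5]
gripper_width: 0.215
finger_force: 58.5
```

>>> apply_moves:
  plan:
    - [0.64,-0.03,-0.17,0,0,0]
    - [0.65,-0.03,-0.14,0,0,0]
    - [0.65,0,-0.1,0,0,0]
    - [0.66,0,-0.08,0,0,0]

```text
time: 16.43
position: [0.6176, 0.1776, 0.164]
tool_rot: [[-1.0, -0.022, 0.002], [-0.022, 1.0, 0.003], [-0.002, 0.003, -1.0]]
ft_force: [3.4, 7.5, -0.8]
gripper_width: 0.216
finger_force: 59.1
```

>>> apply_moves:
  plan:
    - [0.66,0.1,-0.04,0,0,0]
    - [0.66,0.1,-0.01,0,0,0]
    - [0.66,0,0.02,0,0,0]
    - [0.66,0,0.05,0,0,0]

```text
time: 16.77
position: [0.5895, 0.1768, 0.1632]
tool_rot: [[-1.0, -0.022, -0.001], [-0.022, 1.0, -0.001], [0.001, -0.001, -1.0]]
ft_force: [-0.3, -0.9, 0.0]
gripper_width: 0.002
finger_force: 0.0
```

>>> apply_moves:
  plan:
    - [0,0,-3.0,0,0,0]
    - [0,0,-3.5,0,0,0]
    - [-1.0,0,-1.5,0,0.1,0]
    - [-2.5,0,-0.8,0,0.1,0]
    - [-2.5,0,-0.8,0,0.1,0]
    - [-2.5,0,-0.8,0,0,0]
    - [0,0,0,0,0,0]
    - [0,0,0,0,0,0]
  grip: 0

```text
time: 17.43
position: [0.6655, 0.1792, 0.2502]
tool_rot: [[-0.971, -0.022, -0.239], [-0.021, 1.0, -0.007], [0.239, -0.002, -0.971]]
ft_force: [-1.1, 0.2, -0.1]
gripper_width: 1.002
finger_force: 0.0
```

```bash
cat >> h.py <<'E'
def goto(t):
    s=robot.read_state();p=np.array(s["position"]);R=np.array(s["tool_rot"])
    print(s["time"],p.round(4),"tilt",np.arctan2(R[0,2],-R[2,2]).round(3),"joints",np.round(s["joints"],2),"move",(R.T@(np.array(t)-p)*100).round(2))
E
python3 - <<'E'
from h import *
robot.camera("scene");robot.camera("top")
print([[(b["rect"][:2],round(b["confidence"],2)) for b in robot.boxes_of(n,"clamp_ball")[:3]] for n in("scene","top")])
goto([.6495,.179,.156])
E
```

```text
[[([386.9, 180.3], 0.69), ([284.2, 307.4], 0.17)], []]
17.6333 [0.6637 0.1797 0.2541] tilt -0.238 joints [0.24 0.73 0.64 1.71 0.05 0.21] move [-0.94 -0.03  9.86]
```

>>> apply_moves:
  plan:
    - [0,0,0,0,0.1,0]
    - [-1.85,0,0,0,0,0]
    - [0,0,3.0,0,0,0]
    - [0,0,3.0,0,0,0]
    - [0,0,2.2,0,0,0]
    - [0,0,1.3,0,0,0]
    - [0,0,0,0,0,0]
    - [0,0,0,0,0,0]

```text
time: 18.3
position: [0.6517, 0.1795, 0.1584]
tool_rot: [[-0.948, -0.023, -0.316], [-0.022, 1.0, -0.008], [0.316, -0.001, -0.949]]
ft_force: [-0.3, 0.1, 0.4]
gripper_width: 1.001
finger_force: 0.0
```

Run:
```python
from h import *
goto([.649,.179,.157])
```

```text
18.3 [0.6517 0.1795 0.1584] tilt -0.322 joints [0.24 0.8  0.52 1.61 0.07 0.2 ] move [ 0.22 -0.05  0.22]
```

>>> apply_moves:
  plan:
    - [0.2,0,0.2,0,0,0]
    - [0,0,0,0,0,0]
    - [0,0,0,0,0,0]
    - [0,0,0,0,0,0]
    - [0,0,0,0,0,0]
    - [0,0,0,0,0,0]
    - [0,0,0,0,0,0]
    - [0,0,0,0,0,0]
    - [0,0,0,0,0,0]
    - [0,0,0,0,0,0]
    - [0,0,0,0,0,0]
    - [0,0,0,0,0,0]
  grip: 1

```text
time: 19.3
position: [0.6509, 0.1786, 0.1564]
tool_rot: [[-0.949, -0.023, -0.315], [-0.021, 1.0, -0.009], [0.315, -0.002, -0.949]]
ft_force: [1.4, -3.1, 5.0]
gripper_width: 0.223
finger_force: 58.4
```

>>> apply_moves:
  plan:
    - [0.92,0,-0.02,0,-0.08,0]
    - [0.92,0,-0.02,0,-0.08,0]
    - [0.92,0,-0.02,0,-0.08,0]
    - [0.92,0,-0.02,0,-0.08,0]

```text
time: 19.63
position: [0.6122, 0.1775, 0.1592]
tool_rot: [[-1.0, -0.023, -0.004], [-0.023, 1.0, -0.003], [0.004, -0.003, -1.0]]
ft_force: [3.1, -0.7, -23.7]
gripper_width: 0.218
finger_force: 63.9
```

>>> apply_moves:
  plan:
    - [0,0,0,0,0,0]

```text
time: 19.72
position: [0.6048, 0.1775, 0.1586]
tool_rot: [[-1.0, -0.024, -0.011], [-0.024, 1.0, -0.002], [0.011, -0.002, -1.0]]
ft_force: [2.1, -1.6, -27.2]
gripper_width: 0.222
finger_force: 64.1
```

Run:
```python
from h import *
s=robot.read_state();print(s["ft_force"],s["torque"],s["gripper_width"]);goto([.6,.178,.16])
```

```text
[  2.07755415  -1.59344793 -27.23425272] [ 0.19277402 -0.57988235 -0.57950946] 0.22240149406373436
19.7167 [0.6048 0.1775 0.1586] tilt -0.011 joints [ 0.28  0.41 -0.07  1.1   0.    0.26] move [ 0.48  0.06 -0.14]
```

Run:
```python
from h import *
S=robot.camera("scene")[:,:,::-1];T=robot.camera("top")[:,:,::-1]
s=robot.read_state();p=np.array(s["position"]);print(p,s["ft_force"])
x0,y0=345,140
a=cv2.resize(S[y0:y0+75,x0:x0+65],None,fx=8,fy=8,interpolation=cv2.INTER_CUBIC);b=cv2.resize(T[120:195,235:270],None,fx=8,fy=8,interpolation=cv2.INTER_CUBIC)
cv2.imwrite("pics/grip.png",np.clip(np.hstack([a,b])*2.0,0,255).astype(np.uint8))
for P in(p,p+[0,0,.019],[.6056,.1775,.185],[.6056,.1762,.05],[.6562,.178,.1752]):print((proj("scene",P)-[x0,y0])*8+3.5,(proj("top",P)-[235,120])*8+[523.5,3.5])
```

```text
[0.60834414 0.1775976  0.15885627] [  1.34225083  -2.92402735 -23.01012098]
[301.43316903 234.17997764] [675.2182772  251.98431595]
[307.12496736 192.1315054 ] [664.77534968 236.88840073]
[301.34519525 173.6656964 ] [660.95602824 239.51260337]
[262.6315594 456.7213493] [732.02330644 335.97414747]
[444.57400415 242.74622436] [666.64150837  94.05320094]
```

View pics/grip.png

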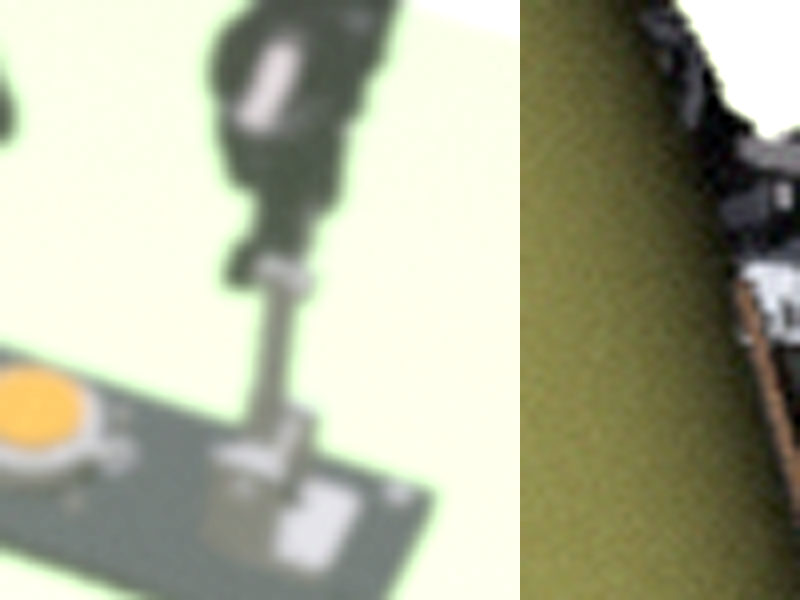

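The ball is still held between the fingers and the clamp stands upright: rod at (275,340) and pad bracket at (275,270). I relieve the radial pull and carry on round the arc.

>>> apply_moves:
  plan:
    - [0.87,0,0.25,0,-0.08,0]
    - [0.87,0,0.25,0,-0.08,0]
    - [0.87,0,0.02,0,-0.08,0]

```text
time: 20.07
position: [0.5889, 0.1772, 0.1555]
tool_rot: [[-0.971, -0.023, 0.239], [-0.022, 1.0, 0.003], [-0.239, -0.002, -0.971]]
ft_force: [3.1, -4.0, -10.2]
gripper_width: 0.221
finger_force: 67.2
```

>>> apply_moves:
  plan:
    - [0.85,0,0.05,0,-0.08,0]
    - [0.85,0,0.05,0,-0.08,0]
    - [0.85,0,0.0,0,-0.08,0]

```text
time: 20.32
position: [0.5651, 0.1767, 0.1489]
tool_rot: [[-0.885, -0.022, 0.466], [-0.021, 1.0, 0.009], [-0.466, -0.002, -0.885]]
ft_force: [3.5, -5.4, -5.6]
gripper_width: 0.221
finger_force: 67.4
```

>>> apply_moves:
  plan:
    - [0.85,-0.05,0.0,0,-0.08,0]
    - [0.85,-0.05,-0.02,0,-0.08,0]
    - [0.85,0,-0.03,0,-0.08,0]

```text
time: 20.57
position: [0.5434, 0.1762, 0.1371]
tool_rot: [[-0.748, -0.023, 0.664], [-0.017, 1.0, 0.016], [-0.664, 0.0, -0.748]]
ft_force: [11.5, -0.1, -12.9]
gripper_width: 0.218
finger_force: 66.0
```

```bash
cat >> h.py <<'E'
def arc(f0,f1,a0,a1,n,r0,r1,g=.022):
    def tcp(f,a,r): return np.array([-r*np.sin(f)+g*np.sin(a), r*np.cos(f)-g*np.cos(a)])
    t=np.linspace(0,1,n+1);F=f0+(f1-f0)*t;A=a0+(a1-a0)*t;Q=r0+(r1-r0)*t;o=[]
    for i in range(n):
        d=tcp(F[i+1],A[i+1],Q[i+1])-tcp(F[i],A[i],Q[i]);a=A[i]
        o.append([round(100*(-np.cos(a)*d[0]-np.sin(a)*d[1]),2),0,round(100*(np.sin(a)*d[0]-np.cos(a)*d[1]),2),0,round(-(A[i+1]-A[i]),3),0])
    return o
E
python3 - <<'E'
from h import *
for l in arc(.638,1.58,.726,.25,14,.131,.128): print(l)
E
```

```text
[np.float64(0.96), 0, np.float64(-0.03), 0, np.float64(0.034), 0]
[np.float64(0.95), 0, np.float64(0.06), 0, np.float64(0.034), 0]
[np.float64(0.94), 0, np.float64(0.15), 0, np.float64(0.034), 0]
[np.float64(0.92), 0, np.float64(0.24), 0, np.float64(0.034), 0]
[np.float64(0.89), 0, np.float64(0.32), 0, np.float64(0.034), 0]
[np.float64(0.85), 0, np.float64(0.4), 0, np.float64(0.034), 0]
[np.float64(0.81), 0, np.float64(0.48), 0, np.float64(0.034), 0]
[np.float64(0.75), 0, np.float64(0.55), 0, np.float64(0.034), 0]
[np.float64(0.69), 0, np.float64(0.61), 0, np.float64(0.034), 0]
[np.float64(0.63), 0, np.float64(0.67), 0, np.float64(0.034), 0]
[np.float64(0.56), 0, np.float64(0.72), 0, np.float64(0.034), 0]
[np.float64(0.48), 0, np.float64(0.76), 0, np.float64(0.034), 0]
[np.float64(0.4), 0, np.float64(0.8), 0, np.float64(0.034), 0]
[np.float64(0.32), 0, np.float64(0.83), 0, np.float64(0.034), 0]
```

>>> apply_moves:
  plan:
    - [0.96,0,0.1,0,0.034,0]
    - [0.95,0,0.16,0,0.034,0]
    - [0.94,0,0.2,0,0.034,0]
    - [0.92,0,0.24,0,0.034,0]
    - [0.89,0,0.32,0,0.034,0]

```text
time: 20.98
position: [0.512, 0.1757, 0.0983]
tool_rot: [[-0.854, -0.024, 0.52], [-0.02, 1.0, 0.012], [-0.521, -0.0, -0.854]]
ft_force: [0.6, 0.7, 0.2]
gripper_width: 0.054
finger_force: 0.0
```

>>> apply_moves:
  plan:
    - [-1.0,0,-2.5,0,0.1,0]
    - [-1.0,0,-3.0,0,0.1,0]
    - [0,0,-3.0,0,0.1,0]
    - [0,0,-3.0,0,0.1,0]
    - [0,0,0,0,0.1,0]
    - [0,0,0,0,0,0]
    - [0,0,0,0,0,0]

```text
time: 21.57
position: [0.4885, 0.1757, 0.1968]
tool_rot: [[-0.995, -0.023, 0.096], [-0.023, 1.0, 0.001], [-0.096, -0.001, -0.995]]
ft_force: [0.7, -0.1, -0.6]
gripper_width: 0.002
finger_force: 0.0
```

Run:
```python
from h import *
x=np.array([np.cos(.021),np.sin(.021),0]);h=np.array([.6056,.1762,.05])
for n in("scene","top"):
    im=robot.camera(n);cv2.imwrite(f"pics/{n}_c.png",im[:,:,::-1])
    for l in("clamp_ball","clamp","case","case_back"): print(n,l,[(np.round(b["rect"]).tolist(),round(b["confidence"],2)) for b in robot.boxes_of(n,l)[:4]])
    for f in(-.384,.6,1.0,1.3,1.5,1.566): print(f,proj(n,h+.135*(-np.sin(f)*x+np.cos(f)*np.array([0,0,1]))).round(1))
goto([.47,.1735,.1])
```

```text
scene clamp_ball [([360.0, 197.0, 81.0, 44.0], 0.62)]
scene clamp [([357.0, 188.0, 48.0, 23.0], 0.57), ([360.0, 201.0, 81.0, 45.0], 0.2)]
scene case [([319.0, 279.0, 18.0, 16.0], 0.65), ([242.0, 291.0, 10.0, 19.0], 0.6), ([349.0, 193.0, 21.0, 13.0], 0.47)]
scene case_back [([345.0, 191.0, 8.0, 6.0], 0.54), ([349.0, 196.0, 22.0, 11.0], 0.45), ([321.0, 277.0, 12.0, 7.0], 0.39)]
-0.384 [400.  170.1]
0.6 [354.7 159.7]
1.0 [341.6 166. ]
1.3 [336.  173.7]
1.5 [334.4 179.8]
1.566 [334.3 181.9]
top clamp_ball [([261.0, 186.0, 8.0, 56.0], 0.83)]
top clamp [([261.0, 187.0, 13.0, 53.0], 0.5)]
top case []
top case_back [([361.0, 177.0, 9.0, 12.0], 0.52)]
-0.384 [253.2 131.3]
0.6 [254.6 180.8]
1.0 [257.3 197.3]
1.3 [259.6 205.1]
1.5 [261.2 207.8]
1.566 [261.7 208.2]
22.0667 [0.487  0.1753 0.1974] tilt 0.097 joints [ 0.37  0.1  -0.4   0.98 -0.03  0.34] move [ 2.63 -0.13  9.53]
```

>>> apply_moves:
  plan:
    - [0,0,0,0,0.097,0]
    - [1.65,-0.13,3.0,0,0,0]
    - [0,0,3.5,0,0,0]
    - [0,0,3.0,0,0,0]
    - [0,0,1.5,0,0,0]
    - [0,0,0,0,0,0]
    - [0,0,0,0,0,0]
  grip: 1

```text
time: 22.65
position: [0.4702, 0.1732, 0.087]
tool_rot: [[-1.0, -0.024, -0.002], [-0.024, 1.0, -0.002], [0.002, -0.002, -1.0]]
ft_force: [0.8, 0.2, 0.4]
gripper_width: 0.002
finger_force: 0.0
```

Run:
```python
from h import *
goto([.4706,.1734,.061])
```

```text
22.65 [0.4702 0.1732 0.087 ] tilt -0.002 joints [ 0.35  0.24 -0.49  0.84 -0.    0.33] move [-0.05  0.02  2.6 ]
```

>>> apply_moves:
  plan:
    - [0,0,0.8,0,0,0]
    - [0,0,0.6,0,0,0]
    - [0,0,0.4,0,0,0]
    - [0,0,0.3,0,0,0]
    - [0,0,0.2,0,0,0]
    - [0,0,0,0,0,0]

```text
time: 23.15
position: [0.4707, 0.1733, 0.0641]
tool_rot: [[-1.0, -0.024, -0.001], [-0.024, 1.0, -0.002], [0.001, -0.002, -1.0]]
ft_force: [-0.8, -0.1, -0.0]
gripper_width: 0.002
finger_force: 0.0
```

>>> apply_moves:
  plan:
    - [0,0,0.2,0,0,0]
    - [0,0,0.2,0,0,0]
    - [0,0,0,0,0,0]
    - [0,0,0,0,0,0]

```text
time: 23.48
position: [0.4712, 0.1735, 0.0607]
tool_rot: [[-1.0, -0.024, 0.0], [-0.024, 1.0, -0.002], [-0.0, -0.002, -1.0]]
ft_force: [0.1, 0.2, 2.8]
gripper_width: -0.001
finger_force: 1.6
```

>>> apply_moves:
  plan:
    - [0,0,0.2,0,0,0]
    - [0,0,0.15,0,0,0]
    - [0,0,0,0,0,0]
    - [0,0,0,0,0,0]
    - [0,0,0,0,0,0]

```text
time: 23.9
position: [0.4713, 0.1736, 0.0595]
tool_rot: [[-1.0, -0.024, 0.001], [-0.024, 1.0, -0.001], [-0.001, -0.001, -1.0]]
ft_force: [-8.5, -2.9, 28.5]
gripper_width: 0.0
finger_force: 14.6
```

>>> apply_moves:
  plan:
    - [0,0,-1.0,0,0,0]
    - [0,0,-2.0,0,0,0]
    - [0,0,-2.2,0,0,0]
    - [0,0,0,0,-0.1,0]
    - [0,0,0,0,-0.1,0]
    - [0,0,0,0,-0.1,0]
    - [0,0,0,0,-0.1,0]
    - [0,0,0,0,-0.1,0]
    - [1.5,0,0.1,0,0,0]
    - [1.4,0,0.1,0,0,0]
    - [0,0,0,0,0,0]
    - [0,0,0,0,0,0]
    - [0,0,0,0,0,0]
    - [0,0,0,0,0,0]
    - [0,0,0,0,0,0]
    - [0,0,0,0,0,0]
    - [0,0,0,0,0,0]
    - [0,0,0,0,0,0]

```text
time: 25.4
position: [0.4466, 0.1728, 0.0933]
tool_rot: [[-0.878, -0.023, 0.479], [-0.021, 1.0, 0.01], [-0.479, -0.002, -0.878]]
ft_force: [0.0, -0.4, 0.8]
gripper_width: -0.001
finger_force: 0.0
```

>>> apply_moves:
  plan:
    - [0,0,0,0,0,0]
    - [0,0,0,0,0,0]
    - [0,0,0,0,0,0]
    - [0,0,0,0,0,0]
    - [0,0,0,0,0,0]
    - [0,0,0,0,0,0]
  grip: 0

```text
time: 25.9
position: [0.4463, 0.1729, 0.0932]
tool_rot: [[-0.878, -0.024, 0.479], [-0.022, 1.0, 0.01], [-0.479, -0.002, -0.878]]
ft_force: [0.1, -0.5, 0.4]
gripper_width: 0.845
finger_force: 0.0
```

Run:
```python
from h import *
robot.camera("scene");robot.camera("top")
for n in("scene","top"): print(n,[(np.round(b["rect"]).tolist(),round(b["confidence"],2)) for b in robot.boxes_of(n,"clamp")[:2]])
goto([.4802,.1734,.0324])
```

```text
scene [([357.0, 185.0, 52.0, 18.0], 0.8), ([348.0, 195.0, 22.0, 13.0], 0.18)]
top [([261.0, 186.0, 9.0, 52.0], 0.73)]
26.1 [0.4463 0.1729 0.0932] tilt 0.499 joints [ 0.53 -0.11 -1.01  0.23 -0.24  0.45] move [-0.07 -0.02  6.96]
```

The clamp stays closed on its own (box unchanged after 2 s). Now I regrasp the ball.

>>> apply_moves:
  plan:
    - [0,0,2.2,0,0,0]
    - [0,0,2.4,0,0,0]
    - [-0.05,0,1.6,0,0,0]
    - [0,0,0.8,0,0,0]
    - [0,0,0,0,0,0]
    - [0,0,0,0,0,0]

```text
time: 26.6
position: [0.4807, 0.1738, 0.0322]
tool_rot: [[-0.879, -0.023, 0.476], [-0.022, 1.0, 0.008], [-0.477, -0.003, -0.879]]
ft_force: [0.3, -0.3, 0.7]
gripper_width: 1.001
finger_force: 0.0
```

>>> apply_moves:
  plan:
    - [0,0,0,0,0,0]
    - [0,0,0,0,0,0]
    - [0,0,0,0,0,0]
    - [0,0,0,0,0,0]
    - [0,0,0,0,0,0]
    - [0,0,0,0,0,0]
    - [0,0,0,0,0,0]
    - [0,0,0,0,0,0]
    - [0,0,0,0,0,0]
    - [0,0,0,0,0,0]
    - [0,0,0,0,0,0]
    - [0,0,0,0,0,0]
  grip: 1

```text
time: 27.6
position: [0.4812, 0.1746, 0.0331]
tool_rot: [[-0.878, -0.024, 0.478], [-0.022, 1.0, 0.01], [-0.478, -0.002, -0.878]]
ft_force: [-5.5, 0.6, 7.9]
gripper_width: 0.221
finger_force: 58.2
```

Run:
```python
from h import *
goto([.4802,.1734,.0324])
for l in arc(1.566,.466,.499,-.55,12,.135,.135,.020): print([float(v) for v in l])
```

```text
27.6 [0.4812 0.1746 0.0331] tilt 0.498 joints [ 0.49  0.08 -1.03  0.01 -0.22  0.41] move [ 0.12 -0.11  0.01]
[-0.47, 0.0, -1.06, 0.0, 0.087, 0.0]
[-0.48, 0.0, -1.06, 0.0, 0.087, 0.0]
[-0.48, 0.0, -1.06, 0.0, 0.087, 0.0]
[-0.48, 0.0, -1.05, 0.0, 0.087, 0.0]
[-0.49, 0.0, -1.05, 0.0, 0.087, 0.0]
[-0.49, 0.0, -1.05, 0.0, 0.087, 0.0]
[-0.5, 0.0, -1.05, 0.0, 0.087, 0.0]
[-0.5, 0.0, -1.04, 0.0, 0.087, 0.0]
[-0.51, 0.0, -1.04, 0.0, 0.087, 0.0]
[-0.51, 0.0, -1.04, 0.0, 0.087, 0.0]
[-0.52, 0.0, -1.03, 0.0, 0.087, 0.0]
[-0.52, 0.0, -1.03, 0.0, 0.087, 0.0]
```

>>> apply_moves:
  plan:
    - [-0.47,0,-1.06,0,0.087,0]
    - [-0.48,0,-1.06,0,0.087,0]
    - [-0.48,0,-1.06,0,0.087,0]

```text
time: 27.85
position: [0.4817, 0.1746, 0.0689]
tool_rot: [[-0.972, -0.024, 0.233], [-0.023, 1.0, 0.004], [-0.233, -0.001, -0.972]]
ft_force: [9.5, 3.5, -7.8]
gripper_width: 0.216
finger_force: 59.6
```

Run:
```python
from h import *
goto([.4802,.1734,.0324])
```

```text
27.85 [0.4817 0.1746 0.0689] tilt 0.235 joints [ 0.4   0.12 -0.73  0.5  -0.09  0.37] move [ 1.   -0.11  3.52]
```

>>> apply_moves:
  plan:
    - [-0.58,0,-1.03,0,0.087,0]
    - [-0.58,0,-1.03,0,0.087,0]
    - [-0.55,0,-1.03,0,0.087,0]

```text
time: 28.1
position: [0.4915, 0.1748, 0.1012]
tool_rot: [[-0.999, -0.024, -0.032], [-0.024, 1.0, -0.002], [0.032, -0.001, -0.999]]
ft_force: [-3.5, 1.6, -2.2]
gripper_width: 0.217
finger_force: 60.3
```

>>> apply_moves:
  plan:
    - [-0.5,0,-1.04,0,0.087,0]
    - [-0.5,0,-1.04,0,0.087,0]
    - [-0.51,0,-1.03,0,0.087,0]

```text
time: 28.35
position: [0.5106, 0.1752, 0.1308]
tool_rot: [[-0.957, -0.023, -0.288], [-0.022, 1.0, -0.008], [0.288, -0.002, -0.958]]
ft_force: [-2.3, 1.2, -0.2]
gripper_width: 0.221
finger_force: 60.3
```

>>> apply_moves:
  plan:
    - [-0.51,0,-1.03,0,0.087,0]
    - [-0.52,0,-1.03,0,0.087,0]
    - [-0.52,0,-1.03,0,0.087,0]

```text
time: 28.6
position: [0.5376, 0.1758, 0.1539]
tool_rot: [[-0.852, -0.023, -0.523], [-0.019, 1.0, -0.014], [0.523, -0.002, -0.852]]
ft_force: [-1.0, 1.3, -1.9]
gripper_width: 0.215
finger_force: 60.2
```

Run:
```python
from h import *
goto([.4802,.1734,.0324])
for l in arc(.43,-.384,-.57,-.35,10,.135,.135,.020): print([float(v) for v in l])
```

```text
28.6 [0.5376 0.1758 0.1539] tilt -0.55 joints [0.25 0.78 0.37 1.7  0.12 0.19] move [-1.46 -0.09 13.36]
[-0.67, 0.0, -0.9, 0.0, -0.022, 0.0]
[-0.76, 0.0, -0.83, 0.0, -0.022, 0.0]
[-0.85, 0.0, -0.75, 0.0, -0.022, 0.0]
[-0.92, 0.0, -0.66, 0.0, -0.022, 0.0]
[-0.98, 0.0, -0.57, 0.0, -0.022, 0.0]
[-1.04, 0.0, -0.47, 0.0, -0.022, 0.0]
[-1.08, 0.0, -0.37, 0.0, -0.022, 0.0]
[-1.11, 0.0, -0.26, 0.0, -0.022, 0.0]
[-1.13, 0.0, -0.15, 0.0, -0.022, 0.0]
[-1.14, 0.0, -0.03, 0.0, -0.022, 0.0]
```

>>> apply_moves:
  plan:
    - [-0.67,0,-0.9,0,-0.022,0]
    - [-0.76,0,-0.83,0,-0.022,0]
    - [-0.85,0,-0.75,0,-0.022,0]
    - [-0.92,0,-0.66,0,-0.022,0]
    - [-0.98,0,-0.57,0,-0.022,0]

```text
time: 29.02
position: [0.593, 0.1771, 0.166]
tool_rot: [[-0.908, -0.024, -0.419], [-0.02, 1.0, -0.012], [0.42, -0.002, -0.908]]
ft_force: [-0.6, 0.6, -7.4]
gripper_width: 0.214
finger_force: 61.4
```

>>> apply_moves:
  plan:
    - [-1.04,0,-0.4,0,-0.022,0]
    - [-1.08,0,-0.3,0,-0.022,0]
    - [-1.11,0,-0.22,0,-0.022,0]
    - [-1.13,0,-0.13,0,-0.022,0]
    - [-1.0,0,0.0,0,-0.022,0]
    - [0,0,0,0,0,0]

```text
time: 29.52
position: [0.6481, 0.1781, 0.1546]
tool_rot: [[-0.949, -0.023, -0.316], [-0.021, 1.0, -0.009], [0.316, -0.002, -0.949]]
ft_force: [2.6, 0.5, -0.0]
gripper_width: -0.002
finger_force: 1.1
```

>>> apply_moves:
  plan:
    - [-0.6,0,-0.3,0,0,0]
    - [-0.7,0,-0.3,0,0,0]
    - [-0.7,0,-0.3,0,0,0]
    - [-0.7,0,-0.3,0,0,0]
    - [-0.7,0,-0.3,0,0,0]
    - [-0.7,0,-0.3,0,0,0]
    - [0,0,0,0,0,0]

```text
time: 30.1
position: [0.6911, 0.179, 0.1576]
tool_rot: [[-0.947, -0.023, -0.321], [-0.021, 1.0, -0.01], [0.321, -0.003, -0.947]]
ft_force: [0.3, 0.1, -0.6]
gripper_width: -0.002
finger_force: 0.0
```

Run:
```python
from h import *
robot.camera("scene")
for l in("clamp_ball","clamp"): print([(np.round(b["rect"]).tolist(),round(b["confidence"],2)) for b in robot.boxes_of("scene",l)[:2]])
goto([.66,.1734,.25])
```

```text
[([390.0, 180.0, 27.0, 32.0], 0.77)]
[([391.0, 184.0, 26.0, 33.0], 0.81), ([286.0, 381.0, 50.0, 36.0], 0.42)]
30.25 [0.6902 0.1792 0.1579] tilt -0.327 joints [0.23 0.91 0.73 1.71 0.06 0.19] move [ 5.83 -0.54 -7.74]
```

The clamp box matches the fully open one. I retreat upward and back.

>>> apply_moves:
  plan:
    - [-0.8,0,-3.0,0,0,0]
    - [1.0,0,-3.8,0,0,0]
    - [1.0,0,-3.8,0,0,0]
    - [3.5,0,-1.0,0,-0.1,0]
    - [3.8,0,0,0,-0.1,0]
    - [3.8,0,0,0,-0.1,0]
    - [3.8,0,0,0,0,0]
    - [3.8,0,0,0,0,0]
    - [3.0,3.0,0,0,0,0]
    - [0,4.0,0,0,0,0]
    - [0,4.0,0,0,0,0]
    - [0,4.0,0,0,0,0]
    - [0,4.0,0,0,0,0]
    - [0,0,0,0,0,0]
    - [0,0,0,0,0,0]
    - [0,0,0,0,0,0]

```text
time: 31.58
position: [0.571, 0.3685, 0.3025]
tool_rot: [[-0.98, -0.024, -0.199], [-0.023, 1.0, -0.008], [0.199, -0.003, -0.98]]
ft_force: [0.5, -0.1, -0.4]
gripper_width: -0.0
finger_force: 0.0
```

Run:
```python
from h import *
S=robot.camera("scene")[:,:,::-1];T=robot.camera("top")[:,:,::-1]
s=robot.read_state();p=np.array(s["position"]);print(p,s["time"],s["ft_force"])
a=cv2.resize(S[150:225,310:410],None,fx=4,fy=4,interpolation=cv2.INTER_CUBIC);b=cv2.resize(T[125:225,215:315],None,fx=4,fy=4,interpolation=cv2.INTER_CUBIC)
W=np.zeros((600,800,3));W[:300,:400]=a;W[:400,400:]=b;W[300:550,:400]=cv2.resize(S,(400,250),interpolation=cv2.INTER_AREA)
cv2.imwrite("pics/final.png",np.clip(W*1.6,0,255).astype(np.uint8))
P=[.5206,.1744,.031];print((proj("scene",P)-[310,150])*4+1.5,(proj("top",P)-[215,125])*4+[401.5,1.5])
```

```text
[0.57166354 0.36741044 0.30306555] 31.6833 [ 1.15058349 -0.77245174 -0.37979046]
[159.98053342 168.89709213] [591.43314231 268.60102514]
```

View pics/final.png

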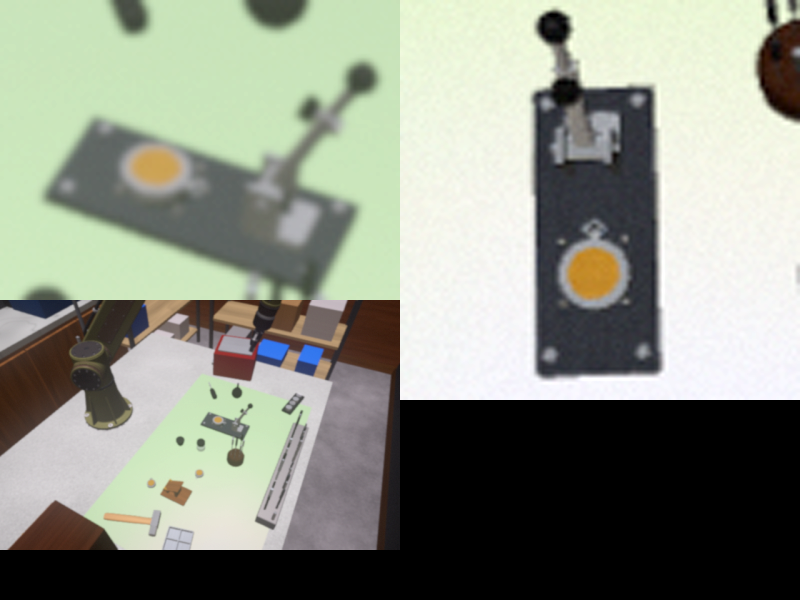

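The final view shows the watch flat between its four pins at (594,272), with the brass lower than before (scene (156,167) against (156,163)). The clamp is fully open with its ball at (553,27), and the bystanders have not moved.

```bash
python3 -c "
from station import robot
print(robot.hand_in())"
```

```text
the job is handed in; nothing more can be done
None
```

The job is handed in at about 32 s: the watch lies in the nest with its back pressed home, the clamp held by itself for about 2 s and is now fully open, and the bystanders were left where they stood; the ball slipped from the grip a few times on the way, so the clamp snapped onto the watch by its own spring before I pressed it home.

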